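# Deburr the cut end of a column sleeve

### The job

Take the deburring tool from its stand and run its tapered blade once right round the inner top edge of the steel sleeve in the bench holder: begin at the side where the holder's clamp screw sticks out, go counter-clockwise as seen from above, and finish back at the screw. Keep the blade pressed outwards on the edge all the way with a light pressure of about 5 N, never more than 13 N. Then lower the tool back upright into its stand, let go, and leave the other things alone.

Things in the scene. Friction and masses are not known exactly. Their poses are not given: they have to be found in the camera images.
- deburrer: Loose hand deburring tool, 0.12 to 0.2 kg, standing upright, blade down, in the stand. Origin at the tip of the blade, z up the tool axis. From the tip up: steel tapered round blade, radius 3 mm at the tip, 9 mm at 20 mm height; collar, radius 15 mm, 20 to 26 mm; neck, radius 9 mm, to 30 mm; square black handle 24 x 24 mm, 30 to 86 mm, flats square to its x and y; thin cap to 89 mm.
- blade_tip (a point): Centre of the blade's tip end, on the tool axis (the tool's origin). Any side of the blade works, so the tool need not be turned on its way round.
- grip (a point): Middle of the tool's handle, 58 mm above the tip, axes as the tool's: where to grip, firmly (60 N or more), since the side load on the blade tries to turn the tool in the fingers.
- stand: Fixed white block 80 x 80 mm, 40 mm high, with one round socket (24 mm wide, 32 mm deep) in the middle of its top. Origin at the centre of its underside, z up. With the tool home, its collar rests flat on the block's top and the blade tip is 20 mm below the top.
- socket (a point): Centre of the socket's mouth, on the stand's top face, 40 mm above the bench.
- holder: Fixed bench holder: base plate 120 x 120 x 12 mm, on it a grey ring, 96 mm outer diameter, up to 67 mm height. Inside, set in rubber, stands a plain steel sleeve: bore 50 mm, outer diameter 60 mm, 50 mm of open bore, top edge 80 mm above the bench. Origin at the centre of the underside, z up; +x points to the clamp screw.
- screw (a point): Centre of the dark round clamp-screw knob (20 mm wide) that sticks out level from the holder's ring along the holder's +x: 71 mm from the holder's axis, 42 mm above the bench.
- rim (a point): On the holder's axis, level with the sleeve's top edge; axes as the holder's. The sleeve's own centre lies 6 mm aside, in an unreported direction that differs each time: find it by feel. The rubber lets the sleeve yield sideways about 1 mm per 4 N, at most 3.5 mm, and springs back; it does not yield downwards. Work with the tip about 10 mm (4 to 14) below this height, the taper on the edge.
- spare_sleeve: Bystander: loose steel sleeve, 60 mm outer diameter, 50 mm high, standing on the bench. Origin at the centre of its underside.
- beaker: Bystander: loose glass beaker, 80 mm wide, 100 mm high. Origin at the centre of its underside.
- wash_bottle: Bystander: loose white plastic bottle, 66 mm wide, 160 mm high. Origin at the centre of its underside.
Mind the look-alikes: they are no part of the job. What is shaped like the stand but brown is not meant.

How it is judged:
On the way, in this order (a step that is already met when the one before it is completed fails the run):
1. blade pressed on the inner edge with over 1 N, at the clamp screw (x of blade_tip in the frame of rim above 0.01 m and y of blade_tip in the frame of rim between -0.008 and 0.008 m and z of blade_tip in the frame of rim between -0.015 and -0.003 m and horizontal distance between blade_tip and rim below 0.031 m and contact force between deburrer and holder above 1 N and angle between deburrer's own z axis and vertical below 0.35 rad), for 0.25 s.
2. blade pressed on the inner edge with over 1 N, 1/8 of the way round, counter-clockwise from above (x of blade_tip in the frame of rim above 0.008 m and y of blade_tip in the frame of rim above 0.008 m and z of blade_tip in the frame of rim between -0.015 and -0.003 m and horizontal distance between blade_tip and rim below 0.031 m and contact force between deburrer and holder above 1 N and angle between deburrer's own z axis and vertical below 0.35 rad), for 0.25 s.
3. blade pressed on the inner edge with over 1 N, 1/4 of the way round, counter-clockwise from above (x of blade_tip in the frame of rim between -0.008 and 0.008 m and y of blade_tip in the frame of rim above 0.01 m and z of blade_tip in the frame of rim between -0.015 and -0.003 m and horizontal distance between blade_tip and rim below 0.031 m and contact force between deburrer and holder above 1 N and angle between deburrer's own z axis and vertical below 0.35 rad), for 0.25 s.
4. blade pressed on the inner edge with over 1 N, 3/8 of the way round, counter-clockwise from above (x of blade_tip in the frame of rim below -0.008 m and y of blade_tip in the frame of rim above 0.008 m and z of blade_tip in the frame of rim between -0.015 and -0.003 m and horizontal distance between blade_tip and rim below 0.031 m and contact force between deburrer and holder above 1 N and angle between deburrer's own z axis and vertical below 0.35 rad), for 0.25 s.
5. blade pressed on the inner edge with over 1 N, 1/2 of the way round, counter-clockwise from above (x of blade_tip in the frame of rim below -0.01 m and y of blade_tip in the frame of rim between -0.008 and 0.008 m and z of blade_tip in the frame of rim between -0.015 and -0.003 m and horizontal distance between blade_tip and rim below 0.031 m and contact force between deburrer and holder above 1 N and angle between deburrer's own z axis and vertical below 0.35 rad), for 0.25 s.
6. blade pressed on the inner edge with over 1 N, 5/8 of the way round, counter-clockwise from above (x of blade_tip in the frame of rim below -0.008 m and y of blade_tip in the frame of rim below -0.008 m and z of blade_tip in the frame of rim between -0.015 and -0.003 m and horizontal distance between blade_tip and rim below 0.031 m and contact force between deburrer and holder above 1 N and angle between deburrer's own z axis and vertical below 0.35 rad), for 0.25 s.
7. blade pressed on the inner edge with over 1 N, 3/4 of the way round, counter-clockwise from above (x of blade_tip in the frame of rim between -0.008 and 0.008 m and y of blade_tip in the frame of rim below -0.01 m and z of blade_tip in the frame of rim between -0.015 and -0.003 m and horizontal distance between blade_tip and rim below 0.031 m and contact force between deburrer and holder above 1 N and angle between deburrer's own z axis and vertical below 0.35 rad), for 0.25 s.
8. blade pressed on the inner edge with over 1 N, 7/8 of the way round, counter-clockwise from above (x of blade_tip in the frame of rim above 0.008 m and y of blade_tip in the frame of rim below -0.008 m and z of blade_tip in the frame of rim between -0.015 and -0.003 m and horizontal distance between blade_tip and rim below 0.031 m and contact force between deburrer and holder above 1 N and angle between deburrer's own z axis and vertical below 0.35 rad), for 0.25 s.
9. blade pressed on the inner edge with over 1 N, back at the clamp screw, the circle closed (all of step 1), for 0.25 s.
10. tool lowered home into its stand while still gripped (horizontal distance between blade_tip and socket below 0.005 m and z of blade_tip in the frame of socket below -0.014 m and contact force between the fingers and deburrer above 0.5 N), for 0.05 s.
At the end, for the whole second after the job is handed in: The tool stands released and at rest in its stand: tip within 4 mm of the socket's axis and at least 17 mm below the stand's top (home is 20 mm), upright within 0.1 rad; bystanders within 20 mm of where they stood (horizontal distance between blade_tip and socket below 0.004 m and z of blade_tip in the frame of socket below -0.017 m and angle between deburrer's own z axis and vertical below 0.1 rad and contact force between the fingers and deburrer below 0.05 N and linear speed of deburrer below 0.02 m/s); the robot touches nothing.
It fails at once if the tool presses on the holder or sleeve with more than 13 N (contact force between deburrer and holder above 13 N).
It fails at once if spare sleeve shifted by more than 20 mm or tipped (distance of spare_sleeve from where it was at the start of the episode above 0.02 m or angle between spare_sleeve's own z axis and vertical above 0.3 rad).
It fails at once if beaker shifted by more than 20 mm or tipped (distance of beaker from where it was at the start of the episode above 0.02 m or angle between beaker's own z axis and vertical above 0.3 rad).
It fails at once if wash bottle shifted by more than 20 mm or tipped (distance of wash_bottle from where it was at the start of the episode above 0.02 m or angle between wash_bottle's own z axis and vertical above 0.3 rad).
It also fails if it takes over 72 s, if anything falls off the work surface, if the arm or the gripper's body presses on something with over 40 N, if the wrist force passes 120 N, or if a joint passes its speed limit or range.

### The arm

A 6-joint arm with a two-finger parallel gripper is mounted at the origin on the work surface. World frame = base frame: x ahead of the robot, y to its left, z up, the work surface at z = 0. Lengths are in m, angles in rad, forces in N, time in s.
With the tool pointing down it reaches from about 0.4 to 0.925 m from the base axis. Payload 12.5 kg.
Tool frame: the origin (TCP) lies at the very end of the fingers, on their centre line; the grasp point (between the pads) lies 19 mm behind it; z points along the fingers, y is the line along which they close (so a half turn about z gives the same grasp; the last joint's range is limited). The gripper opens to 95 mm and grips with 3 to 60 N. Pads are 20 mm wide; open, the fingers measure 119 mm over their backs; the gripper's body (75 mm by 180 mm) begins 59 mm behind the grasp point.
Start: joints at [-1.42, 0.491, 1.559, -0, 1.092, -0.106], TCP at [0.159, -0.605, 0.215] pointing down, gripper open.
Joint ranges: [-3.1, 3.1], [-0.84, 2.19], [0.05, 2.79], [-1.13, 4.28], [0.06, 2.93], [-2.69, 2.69]. Speed limits (rad/s): [2.22, 2.22, 2.79, 3.14, 3.14, 3.14].

### API

Orientations are given as [roll, pitch, yaw] about the fixed x, y, z axes, in that order (R = Rz(yaw) Ry(pitch) Rx(roll)).
In Python, from bench import get_obs, grab_frame, get_calibration, ticket gives the robot as it stands.
- The arm moves only by the shell command python3 -m inch 'ROWS' [OPENING]. ROWS is JSON, a list of rows, each a list of 4 numbers: the shift along the tool's x, y, z in mm, then the turn about the tool's z in rad. In form: [[dx, dy, dz, roll], ...]. A call has 1 to 8 rows; each row is the pose to reach, as a shift and turn from the pose commanded when the call began, along the tool's axes at that moment; what a row does not reach only later rows make up. A row lasts 1/12 s, in which the tool goes at most 41.7 mm and 7.16 degrees, less where a joint would pass 70% of its speed; a pose out of reach is approached as far as the arm can. A call with a gripper value outside its range is refused whole. OPENING is the opening, from 0 (shut) to 1 (fully open), set as the call begins (- or left out, the last holds). The fingers move at their own pace and stop on an object; the grip force is fixed at half the most. Time passes only in rows, so rows that repeat a pose let the fingers close. It gives the time, the measured TCP pose, the force, the opening and the grip force at its end, in the units of the state.
- get_obs(): the state, without advancing time (a new reading comes with each control period).
- grab_frame(name): name is "scene" or "top" or "wrist"; returns the picture (400x640x3 uint8, red, green, blue); there is no depth.
- get_calibration(name): a dict with "mtx" (3x3 intrinsics, pixels), "view" (4x4, takes a point from world to camera coordinates). Camera axes: x right, y down, z forward; pixel columns grow to the right and rows downward; lengths in m; the calibration is good to about 2 mm. A picture is of the moment at which its call begins: read the wrist's pose just before it. get_calibration takes no time and is no camera call; for the wrist camera it gives the pose at the moment of the call.
- ticket.sign_off(): hands the job in; it is judged then, once.
The state is a dict: "time_s": time; "joint_positions": joint angles; "qvel": joint speeds; "joint_torque": joint torques, N m; "tcp_pos": TCP position; "tool_rot": TCP orientation; "contact_force": force on the tool from outside, world axes, zero at the start; "wrist_torque": the same for the moment, N m; "gripper_width": finger opening in m; "grip_force": force on a finger pad.
Only numpy, scipy, OpenCV 4.12 (cv2) and the standard library are available. Lean on these libraries where they do the work, as an engineer would, in place of code of your own. Each camera call takes 0.05 s, during which the arm holds its last target. There are 200 camera calls.

## Working session

There is one attempt and no reset: what is moved stays moved. The work goes in short steps, Python scripts to look and compute and a shell command to move; the robot and the scene stay as the last step left them, time stands still between calls to the robot, and variables do not carry over. Pictures are saved under pics/ and viewed, at most 10 in all, crops included, and the job is handed in when it is done.

```bash
ls; mkdir -p pics; python3 - <<'E'
from bench import *
import cv2,numpy as np
for n in("top","scene"):
    cv2.imwrite(f"pics/{n}0.png",cv2.cvtColor(grab_frame(n),cv2.COLOR_RGB2BGR))
    c=get_calibration(n);print(n,np.round(c["mtx"],1).tolist(),np.round(c["view"],3).tolist())
o=get_obs();print({k:np.round(v,3).tolist() for k,v in o.items()})
E
```

```text
pics
top [[519.5, 0.0, 311.1], [0.0, 519.5, 203.9], [0.0, 0.0, 1.0]] [[-0.011, -1.0, 0.005, -0.008], [-0.993, 0.01, -0.114, 0.53], [0.114, -0.007, -0.993, 1.338], [0.0, 0.0, 0.0, 1.0]]
scene [[441.5, 0.0, 321.7], [0.0, 441.5, 196.3], [0.0, 0.0, 1.0]] [[0.666, 0.746, -0.012, -0.376], [0.56, -0.512, -0.651, -0.246], [-0.492, 0.427, -0.759, 1.435], [0.0, 0.0, 0.0, 1.0]]
{'time_s': 0.1, 'joint_positions': [-1.42, 0.491, 1.559, -0.0, 1.092, -0.106], 'qvel': [0.002, -0.001, -0.003, 0.001, 0.002, -0.0], 'joint_torque': [0.004, -61.362, -25.861, 0.069, 0.047, -0.0], 'tcp_pos': [0.159, -0.604, 0.214], 'tool_rot': [-3.141, -0.0, 0.257], 'contact_force': [-0.196, 0.14, 0.421], 'wrist_torque': [0.024, 0.005, 0.006], 'grip_force': 0.0, 'gripper_width': 0.095}
```

View pics/top0.png

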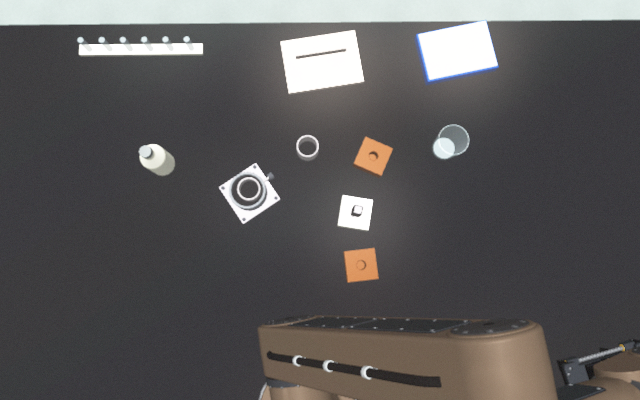

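View pics/scene0.png

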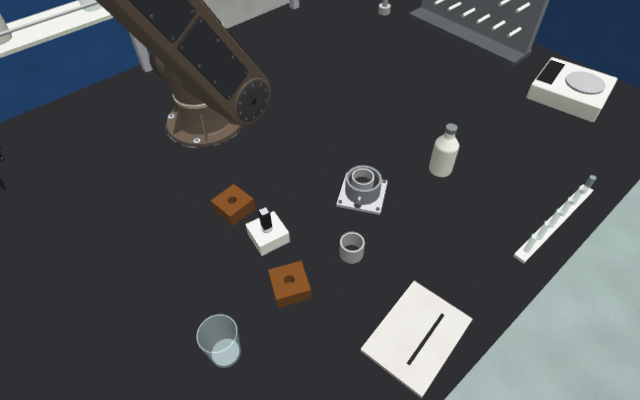

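The top view shows the white stand with the black-handled tool at (356,212). Brown look-alike blocks are at (374,156) and (361,265), with empty sockets, so the white one fits. The holder is at (249,192) with its screw at about (270,177), and the spare sleeve stands at (307,148). I'll confirm in one enlarged crop.

```bash
python3 - <<'E'
import cv2
a=cv2.imread("pics/top0.png")[150:250,210:390]
s=cv2.resize(a,None,fx=4.4,fy=4.4,interpolation=cv2.INTER_CUBIC)
s=cv2.convertScaleAbs(s,alpha=1.0,beta=25)
cv2.imwrite("pics/crop1.png",s);print(s.shape)
E
```

```text
(440, 792, 3)
```

View pics/crop1.png

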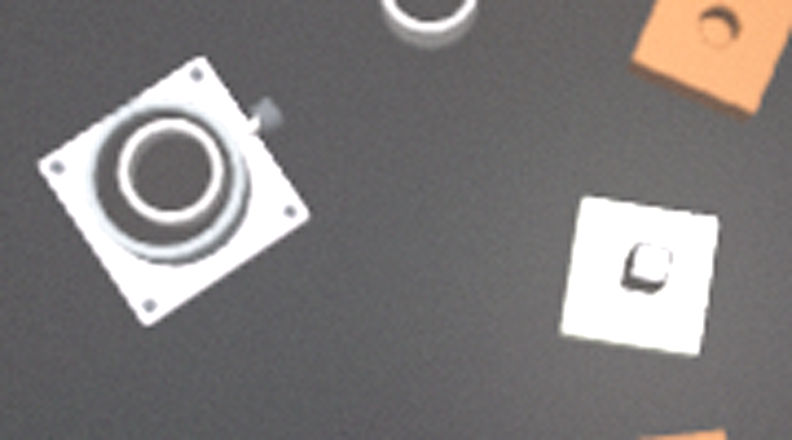

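The crop confirms it: the white stand's top is at crop (640,275) with the black tool's cap at (651,262). The holder base corners are (203,57), (308,215), (149,326) and (40,163), the sleeve rim centre is (171,171), and the screw knob is (267,113) on the right.

```bash
cat >h.py <<'E'
from bench import *
import numpy as np,cv2
def ray(n,uv,z,cal=None):
    c=cal or get_calibration(n);M=np.array(c["view"]);R,t=M[:3,:3],M[:3,3]
    o=-R.T@t;d=R.T@np.linalg.inv(c["mtx"])@[uv[0],uv[1],1]
    return o+d*(z-o[2])/d[2]
def proj(n,p,cal=None):
    c=cal or get_calibration(n);M=np.array(c["view"]);q=np.array(c["mtx"])@(M[:3,:3]@p+M[:3,3]);return q[:2]/q[2]
def shift(target):
    from scipy.spatial.transform import Rotation as Ro
    o=get_obs();R=Ro.from_euler('xyz',o["tool_rot"]).as_matrix()
    return np.round(R.T@(np.array(target)-o["tcp_pos"])*1000,1)
E
python3 - <<'E'
from h import *
f=lambda u,v:(210+(u+.5)/4.4-.5,150+(v+.5)/4.4-.5)
def P(nm,pts,z):
    r=[ray("top",f(*p),z) for p in pts];print(nm,np.round(r,4)[:,:2].tolist(),np.round(np.mean(r,0),4));return np.array(r)
s=P("stand",[(583,198),(718,216),(699,354),(562,334)],.04)
P("cap",[(651,262)],.109)
h=P("holder",[(203,57),(308,215),(149,326),(40,163)],.012)
P("sleeve",[(171,171)],.08);P("ring",[(170,183)],.067);k=P("screw",[(267,113)],.05)
ang=lambda a:np.degrees(np.arctan2(a[1],a[0]))
print([ang(s[(i+1)%4]-s[i]) for i in range(4)],[ang(h[(i+1)%4]-h[i]) for i in range(4)],ang(k[0]-h.mean(0)))
print(np.linalg.norm(s[0]-s[1]),np.linalg.norm(h[0]-h[1]),shift([*s.mean(0)[:2],.25]))
E
```

```text
stand [[0.5527, -0.0949], [0.5411, -0.1751], [0.459, -0.1619], [0.4717, -0.081]] [ 0.5061 -0.1282  0.04  ]
cap [[0.5068, -0.128]] [ 0.5068 -0.128   0.109 ]
holder [[0.6458, 0.1343], [0.5477, 0.0704], [0.4812, 0.1667], [0.5813, 0.2333]] [0.564  0.1512 0.012 ]
sleeve [[0.5656, 0.1459]] [0.5656 0.1459 0.08  ]
ring [[0.5604, 0.1479]] [0.5604 0.1479 0.067 ]
screw [[0.6042, 0.0925]] [0.6042 0.0925 0.05  ]
[np.float64(-98.25072134754645), np.float64(170.82770152600582), np.float64(81.07012555455422), np.float64(-9.713378128966946)] [np.float64(-146.94592072261452), np.float64(124.66757888097497), np.float64(33.661031187174636), np.float64(-56.90709447225288)] -55.6140571645431
0.08106016319291767 0.11705329029677436 [ 456.9 -372.3  -35.5]
```

```bash
python3 -m inch '[[230,-186,-18,0],[230,-186,-18,0],[230,-186,-18,0],[230,-186,-18,0],[230,-186,-18,0],[230,-186,-18,0],[230,-186,-18,0],[230,-186,-18,0]]' 1
python3 -m inch '[[190,-186,-20,0],[190,-186,-20,0],[190,-186,-20,0],[190,-186,-20,0],[190,-186,-20,0],[190,-186,-20,0],[190,-186,-20,0],[190,-186,-20,0]]'
python3 - <<'E'
from h import *
o=get_obs();print(o["tcp_pos"],o["tool_rot"],o["contact_force"])
cv2.imwrite("pics/w1.png",cv2.cvtColor(grab_frame("wrist"),cv2.COLOR_RGB2BGR))
print(proj("wrist",np.array([.506,-.128,.109])),proj("wrist",np.array([.506,-.128,.04])),np.round(get_calibration("wrist")["view"],3).tolist())
E
```

```text
time_s: 0.77
tcp_pos: [0.3363, -0.3617, 0.2331]
tool_rot: [-3.141, -0.001, 0.26]
contact_force: [0.5, -1.3, 0.1]
gripper_width: 0.0952
grip_force: 0.0
time_s: 1.43
tcp_pos: [0.4718, -0.1355, 0.2527]
tool_rot: [-3.142, -0.0, 0.26]
contact_force: [-0.4, 0.4, -0.3]
gripper_width: 0.0954
grip_force: 0.0
[ 0.47184198 -0.13554519  0.25269468] [-3.14154560e+00 -3.98829881e-04  2.60462458e-01] [-0.44147101  0.36383944 -0.3127836 ]
[319.14869618 151.31625392] [319.33527005 142.95953833] [[0.256, -0.967, 0.0, -0.254], [-0.927, -0.246, 0.282, 0.361], [-0.272, -0.072, -0.959, 0.545], [0.0, 0.0, 0.0, 1.0]]
```

View pics/w1.png

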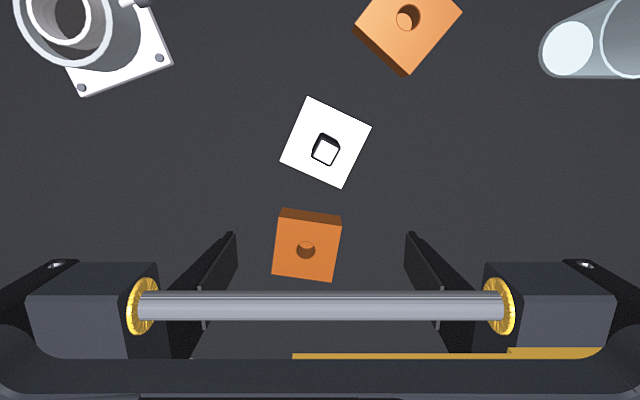

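The wrist view shows the white stand at (326,142) with the handle cap at about (325,152). The holder is at top left and the beaker at top right. I'll enlarge the stand.

```bash
python3 - <<'E'
import cv2
a=cv2.imread("pics/w1.png")[90:195,270:380]
cv2.imwrite("pics/w1c.png",cv2.resize(cv2.convertScaleAbs(a,alpha=.9),None,fx=5.5,fy=5.5,interpolation=cv2.INTER_CUBIC))
E
```

```text
(no output)
```

View pics/w1c.png

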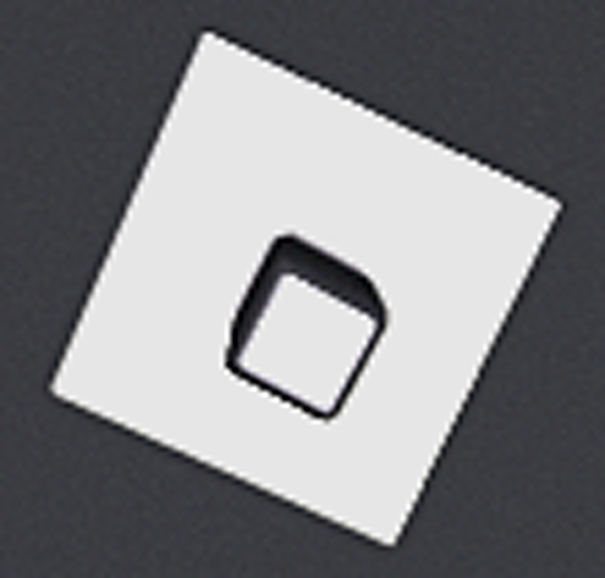

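The stand corners in the crop are (205,30), (561,205), (394,545) and (51,389). The cap corners are (288,274), (380,320), (332,412) and (237,358).

```bash
python3 - <<'E'
from h import *
f=lambda u,v:(270+(u+.5)/5.5-.5,90+(v+.5)/5.5-.5)
ang=lambda a:np.degrees(np.arctan2(a[1],a[0]))
for nm,pts,z in(("stand",[(205,30),(561,205),(394,545),(51,389)],.04),("cap",[(288,274),(380,320),(332,412),(237,358)],.109)):
    s=np.array([ray("wrist",f(*p),z) for p in pts]);print(nm,np.round(s.mean(0),4),[round(ang(s[(i+1)%4]-s[i]),1) for i in range(4)],np.linalg.norm(s[0]-s[1]))
    print(shift([*s.mean(0)[:2],.21]))
E
```

```text
stand [ 0.5067 -0.1342  0.04  ] [np.float64(-100.4), np.float64(170.2), np.float64(79.9), np.float64(-10.0)] 0.08113425685018501
[35.1  6.5 42.5]
cap [ 0.5073 -0.1342  0.109 ] [np.float64(-101.5), np.float64(167.9), np.float64(75.1), np.float64(-16.7)] 0.017747494212308635
[35.8  6.7 42.5]
```

```bash
python3 - <<'E'
from h import *
c=get_calibration("wrist");im=grab_frame("wrist")
g=(im.min(2)[80:200,260:390]>170).astype(np.uint8)
cs,_=cv2.findContours(g,cv2.RETR_EXTERNAL,cv2.CHAIN_APPROX_NONE)
k=max(cs,key=cv2.contourArea);q=cv2.approxPolyDP(k,8,True)[:,0]+[260,80];print(q.tolist(),cv2.contourArea(k))
s=np.array([ray("wrist",p,.04,c) for p in q]);print(s.mean(0)[:2],[round(float(np.degrees(np.arctan2(*(s[(i+1)%len(s)]-s[i])[1::-1]))),1) for i in range(len(s))])
# cap: white blob inside hole
g2=g.copy();n,l,st,ce=cv2.connectedComponentsWithStats(g2)
for i in range(1,n):
    if 60<st[i,4]<1500:
        m=(l==i).astype(np.uint8);cc=cv2.findContours(m,0,1)[0][0]
        r=cv2.minAreaRect(cc);b=cv2.boxPoints(r)+[260,80];w=np.array([ray("wrist",p,.109,c) for p in b])
        print("cap",ray("wrist",ce[i]+[260,80],.109,c),[round(float(np.degrees(np.arctan2(*(w[(j+1)%4]-w[j])[1::-1]))),1) for j in range(4)],np.linalg.norm(w[0]-w[1]))
        print(shift([*ray("wrist",ce[i]+[260,80],.109,c)[:2],.14]),get_obs()["tcp_pos"],get_obs()["tool_rot"])
E
```

```text
[[306, 95], [278, 159], [340, 187], [370, 125]] 4825.0
[ 0.50771206 -0.13252574] [169.6, -99.9, -9.5, 80.7]
cap [ 0.50795794 -0.13237816  0.109     ] [-12.0, -101.4, 168.8, 78.1] 0.01778515758270317
[ 37.7   4.2 112.3] [ 0.47050113 -0.13791461  0.25236834] [-3.14156755e+00  4.87794144e-04  2.58367284e-01]
```

```bash
python3 -m inch '[[19,1,30,0.12],[37.4,2.6,60,0.24],[37.4,2.6,90,0.36],[37.4,2.6,115,0.46],[37.4,2.6,115,0.46],[37.4,2.6,115,0.46],[37.4,2.6,115,0.46]]' 1
python3 -m inch '[[0,0,30,0],[0,0,60,0],[0,0,82,0],[0,0,82,0],[0,0,82,0],[0,0,82,0]]'
python3 - <<'E'
from h import *
cv2.imwrite("pics/w2.png",cv2.cvtColor(grab_frame("wrist"),cv2.COLOR_RGB2BGR))
o=get_obs();print(o["tcp_pos"],o["tool_rot"],o["contact_force"])
for p in([.5075,-.131,.109],[.5075,-.131,.04]):print(proj("wrist",np.array(p)))
E
```

```text
time_s: 2.12
tcp_pos: [0.5076, -0.1322, 0.1388]
tool_rot: [3.141, -0.001, -0.201]
contact_force: [-0.2, -0.8, -0.1]
gripper_width: 0.0952
grip_force: 0.0
time_s: 2.62
tcp_pos: [0.5083, -0.1316, 0.0577]
tool_rot: [3.141, -0.003, -0.202]
contact_force: [0.2, 0.0, 0.6]
gripper_width: 0.0946
grip_force: 0.0
[ 0.5083342  -0.13160144  0.05773042] [ 3.14094346 -0.00321314 -0.20257837] [-0.9232117   0.80391719  0.36052648]
[316.536298   307.67920788]
[317.65717126 241.06668035]
```

View pics/w2.png

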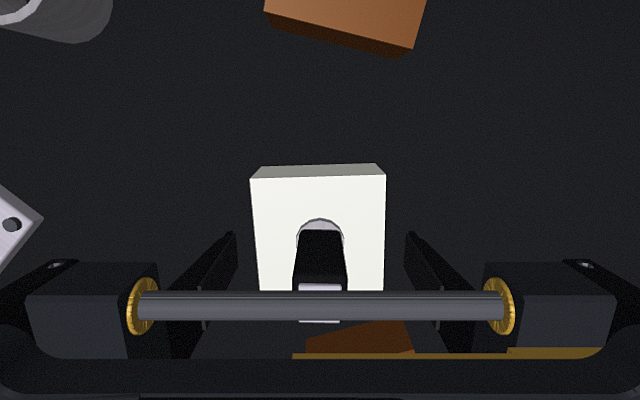

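The handle stands at column 320, midway between the fingers (237 and 405), with its flats square to them. Closing now.

```bash
python3 -m inch '[[0,0,0,0],[0,0,0,0],[0,0,0,0],[0,0,0,0],[0,0,0,0],[0,0,0,0],[0,0,0,0],[0,0,0,0]]' 0
python3 -m inch '[[0,0,0,0],[0,0,0,0],[0,0,0,0],[0,0,0,0],[0,0,0,0],[0,0,0,0]]'
```

```text
time_s: 3.33
tcp_pos: [0.5073, -0.131, 0.0556]
tool_rot: [3.142, 0.0, -0.203]
contact_force: [0.6, 0.4, -0.1]
gripper_width: 0.0472
grip_force: 0.0
time_s: 3.83
tcp_pos: [0.5073, -0.1311, 0.0556]
tool_rot: [3.142, 0.0, -0.203]
contact_force: [-0.7, -0.5, -0.6]
gripper_width: 0.0239
grip_force: 29.8
```

```bash
python3 -m inch '[[0,0,-15,0],[0,0,-40,0],[0,0,-75,0],[-6,-15,-105,0],[-12,-45,-130,0],[-18,-80,-150,0],[-24,-115,-165,0],[-31,-150,-180,0]]'
python3 -m inch '[[-7,-34,-8,0],[-14,-68,-14,0],[-21,-102,-14,0],[-30,-136,-14,0],[-30,-136,-14,0],[-30,-136,-14,0],[-30,-136,-14,0],[-30,-136,-14,0]]'
python3 -m inch '[[0,0,0,0],[0,0,0,0],[0,0,0,0],[0,0,0,0],[0,0,0,0],[0,0,0,0]]'
python3 - <<'E'
from h import *
import pickle
c=get_calibration("wrist");pickle.dump(c,open("c3.pkl","wb"))
cv2.imwrite("pics/w3.png",cv2.cvtColor(grab_frame("wrist"),cv2.COLOR_RGB2BGR))
print(proj("wrist",np.array([.564,.15,.08])))
fs=[]
E
python3 - <<'E'
import cv2
a=cv2.imread("pics/w3.png")
cv2.imwrite("pics/w3c.png",cv2.resize(a[0:230,180:480],None,fx=2.6,fy=2.6,interpolation=cv2.INTER_CUBIC))
E
```

```text
time_s: 4.5
tcp_pos: [0.507, 0.0235, 0.2368]
tool_rot: [-3.142, -0.001, -0.204]
contact_force: [0.8, 0.7, -2.2]
gripper_width: 0.0242
grip_force: 29.8
time_s: 5.17
tcp_pos: [0.5053, 0.1605, 0.2495]
tool_rot: [3.141, 0.0, -0.204]
contact_force: [-0.2, -1.1, -1.7]
gripper_width: 0.0237
grip_force: 29.8
time_s: 5.67
tcp_pos: [0.5053, 0.1612, 0.2496]
tool_rot: [3.141, -0.0, -0.203]
contact_force: [-0.5, 0.1, -1.8]
gripper_width: 0.0239
grip_force: 29.8
[318.21848359 124.95938498]
```

View pics/w3c.png

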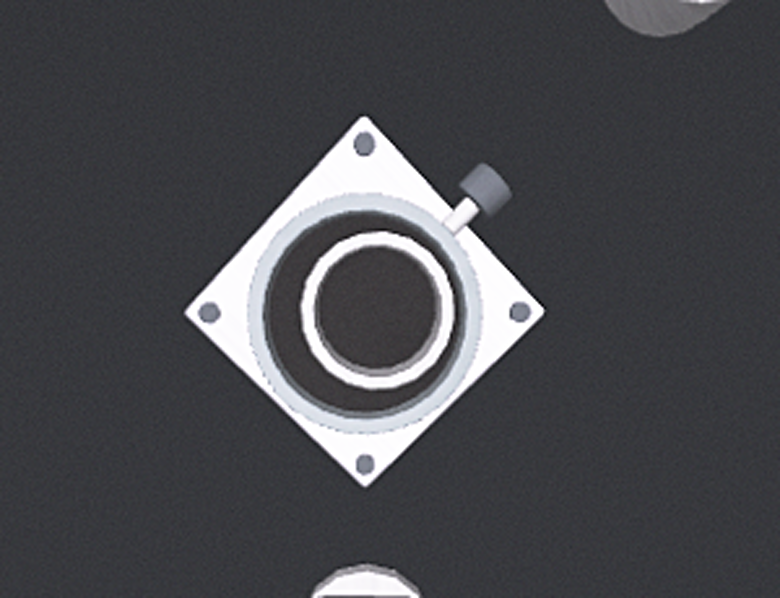

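The crop shows base corners at (365,116), (545,312), (365,487) and (185,313). The sleeve rim is centred at about (377,310), the ring at about (364,313), and the screw knob is at (485,190). The tool's collar shows at the bottom centre.

```bash
python3 - <<'E'
from h import *
import pickle
c=pickle.load(open("c3.pkl","rb"))
f=lambda u,v:(180+(u+.5)/2.6-.5,(v+.5)/2.6-.5)
def P(nm,pts,z):
    r=np.array([ray("wrist",f(*p),z,c) for p in pts]);print(nm,np.round(r.mean(0),4));return r
ang=lambda a:round(float(np.degrees(np.arctan2(a[1],a[0]))),1)
b=P("base",[(365,116),(545,312),(365,487),(185,313)],.012)
d=P("holes",[(364,144),(520,311),(365,464),(209,312)],.012)
print([ang(d[(i+1)%4]-d[i]) for i in range(4)],[ang(b[(i+1)%4]-b[i]) for i in range(4)])
P("ring",[(247,313),(482,313),(364,192),(364,433)],.067)
s=P("sleeve",[(300,310),(454,310),(377,231),(377,389)],.08);print(np.linalg.norm(s[0]-s[1]),np.linalg.norm(s[2]-s[3]))
k=P("knob",[(485,190)],.05);print(ang(k[0]-b.mean(0)))
o=get_obs();print(o["contact_force"],o["wrist_torque"],o["tcp_pos"])
E
```

```text
base [0.5654 0.1477 0.012 ]
holes [0.5658 0.1479 0.012 ]
[-146.4, 123.5, 33.4, -56.7] [-146.6, 123.3, 33.4, -56.7]
ring [0.567  0.1477 0.067 ]
sleeve [0.5681 0.1424 0.08  ]
0.059546115398068915 0.05940422934543177
knob [0.6046 0.0899 0.05  ]
-55.9
[-0.10377546  0.1768784  -2.26808048] [ 0.09874382  0.06138618 -0.02496856] [0.50535764 0.16127495 0.24961704]
```

```bash
python3 -m inch '[[20,1,15,-0.12],[40,3,30,-0.24],[65,4.4,50,-0.36],[65,4.4,70,-0.48],[65,4.4,90,-0.6],[65,4.4,105,-0.72],[65,4.4,110,-0.786],[65,4.4,110,-0.786]]'
python3 -m inch '[[0,0,0,0],[0,0,0,0],[0,0,0,0],[0,0,0,0]]'
cat >>h.py <<'E'
HX=np.array([.5505,-.8348]);HY=np.array([.8348,.5505]);H=np.array([.565,.149])
def st(n=8):
    F=[];T=[]
    for i in range(n):
        o=get_obs();F.append(o["contact_force"]);T.append(o["wrist_torque"])
        if i<n-1:grab_frame("top")
    F=np.mean(F,0);T=np.mean(T,0);p=np.array(o["tcp_pos"])
    print("tip holder mm",np.round([(p[:2]-H)@HX*1e3,(p[:2]-H)@HY*1e3,(p[2]-.0356-.08)*1e3],2),"F",np.round([F[:2]@HX,F[:2]@HY,F[2]],2),"T",np.round(T,3),"rot",np.round(o["tool_rot"],3),"t",round(o["time_s"],2))
E
python3 -c "from h import *;st();print(shift([.568,.144,.1056]),shift([.568,.144,.1056])+0)"
```

```text
time_s: 6.38
tcp_pos: [0.5675, 0.1438, 0.138]
tool_rot: [-3.14, 0.003, 0.586]
contact_force: [0.6, 0.9, -0.5]
gripper_width: 0.0242
grip_force: 29.8
time_s: 6.72
tcp_pos: [0.5683, 0.144, 0.1403]
tool_rot: [3.141, -0.001, 0.582]
contact_force: [-0.2, -0.4, -1.9]
gripper_width: 0.0239
grip_force: 29.8
tip holder mm [ 5.91 -0.21 24.06] F [-0.06 -0.14 -1.55] T [-0.027 -0.011 -0.003] rot [ 3.141 -0.     0.583] t 7.07
[-0.  -0.1 34.1] [ 0.  -0.1 34.1]
```

```bash
python3 -m inch '[[0,0,15,0],[0,0,34,0],[0,0,34,0],[0,0,34,0],[0,-8,34,0],[0,-16,34,0],[0,-18.5,34,0],[0,-18.5,34,0]]'
python3 -m inch '[[0,0,0,0],[0,0,0,0]]'
python3 -c "from h import *;st(5)"
```

```text
time_s: 7.73
tcp_pos: [0.5575, 0.1603, 0.1063]
tool_rot: [3.141, -0.001, 0.584]
contact_force: [0.0, -0.6, -1.3]
gripper_width: 0.0241
grip_force: 29.8
time_s: 7.9
tcp_pos: [0.558, 0.1595, 0.1059]
tool_rot: [3.141, -0.0, 0.583]
contact_force: [-0.4, -0.9, -1.7]
gripper_width: 0.0244
grip_force: 29.8
tip holder mm [-12.38  -0.21 -10.  ] F [ 0.57 -0.48 -1.35] T [-0.027 -0.032 -0.001] rot [3.141 0.    0.583] t 8.1
```

```bash
python3 -m inch '[[0,-0.5,0,0],[0,-1,0,0],[0,-1,0,0],[0,-1,0,0]]' >/dev/null
python3 -c "from h import *;st(5)"
python3 -m inch '[[0,-0.3,0,0],[0,-0.6,0,0],[0,-0.6,0,0],[0,-0.6,0,0]]'>/dev/null
python3 -c "from h import *;st(5)"
```

```text
tip holder mm [-13.56  -0.19 -10.  ] F [-0.34  0.07 -1.43] T [ 0.003 -0.003  0.021] rot [3.141 0.    0.583] t 8.63
tip holder mm [-14.17  -0.21 -10.01] F [-0.01  0.16 -1.65] T [-0.044 -0.044 -0.011] rot [3.142 0.    0.583] t 9.17
```

```bash
python3 -m inch '[[0,-0.5,0,0],[0,-1,0,0],[0,-1,0,0],[0,-1,0,0]]' >/dev/null
python3 -c "from h import *;st(4)"
python3 -m inch '[[0,-0.5,0,0],[0,-0.8,0,0],[0,-0.8,0,0],[0,-0.8,0,0]]'>/dev/null
python3 -c "from h import *;st(4)"
```

```text
tip holder mm [-15.07  -0.18  -9.99] F [ 1.48 -0.01 -1.89] T [-0.294 -0.204  0.   ] rot [ 3.141 -0.     0.583] t 9.65
tip holder mm [-15.9   -0.19 -10.  ] F [ 3.24  0.27 -2.68] T [-0.567 -0.391  0.006] rot [ 3.141 -0.     0.583] t 10.13
```

```bash
sed -i 's|,"T",np.round(T,3),"rot"|,"Ft",np.round([-(T[:2]@HY)/.212,(T[:2]@HX)/.212],2),"rot"|' h.py
python3 -m inch '[[0,5,0,0],[0,13,0,0],[0,20.8,0,0],[6,20.8,0,0],[12,20.8,0,0],[17,20.8,0,0],[17.7,20.8,0,0],[17.7,20.8,0,0]]' >/dev/null
python3 -m inch '[[0,0,0,0],[0,0,0,0]]' >/dev/null
python3 -c "from h import *;st(4)"
python3 -m inch '[[0.5,0,0,0],[1,0,0,0],[1,0,0,0],[1,0,0,0]]' >/dev/null
python3 -c "from h import *;st(4)"
python3 -m inch '[[0.5,0,0,0],[1,0,0,0],[1,0,0,0],[1,0,0,0]]' >/dev/null
python3 -c "from h import *;st(4)"
```

```text
tip holder mm [ 4.77 17.39 -9.95] F [-0.15 -0.33 -1.21] Ft [ 0.11 -0.02] rot [3.142 0.    0.583] t 11.12
tip holder mm [  4.85  18.45 -10.  ] F [ 0.19 -0.64 -1.01] Ft [ 0.04 -0.22] rot [3.142 0.    0.583] t 11.6
tip holder mm [  4.8   19.36 -10.06] F [ 0.16 -1.76 -2.  ] Ft [ 0.21 -1.75] rot [-3.142  0.     0.583] t 12.08
```

```bash
python3 -m inch '[[-10,0,0,0],[-20,0,0,0],[-30,0,0,0],[-36,0,0,0],[-38,0,0,0],[-38,0,0,0],[-38,0,0,0],[-38,0,0,0]]' >/dev/null
python3 -c "from h import *;st(4)"
python3 -m inch '[[-0.5,0,0,0],[-1,0,0,0],[-1,0,0,0],[-1,0,0,0]]' >/dev/null
python3 -c "from h import *;st(4)"
python3 -m inch '[[-0.5,0,0,0],[-1,0,0,0],[-1,0,0,0],[-1,0,0,0]]' >/dev/null
python3 -c "from h import *;st(4)"
```

```text
tip holder mm [  4.82 -18.29 -10.08] F [ 0.06  0.12 -1.38] Ft [0.19 0.01] rot [ 3.141 -0.     0.583] t 12.9
tip holder mm [  4.84 -19.5  -10.01] F [-0.26 -0.03 -2.06] Ft [0.13 0.01] rot [3.142 0.    0.583] t 13.38
tip holder mm [  4.84 -20.48  -9.97] F [-0.13  0.57 -0.81] Ft [0.15 0.33] rot [ 3.141 -0.     0.583] t 13.87
```

```bash
python3 - <<'E'
import numpy as np
R=22
for a in range(0,360,40):
    t=np.radians(a+np.arange(5,41,5));b=np.radians(a)
    print(a,str([[round(R*(np.sin(x)-np.sin(b)),1),round(R*(np.cos(x)-np.cos(b)),1),0,0] for x in t]).replace(" ",""))
E
python3 -m inch '[[7,0,0,0],[14,0.2,0,0],[19.5,0.4,0,0],[19.5,7,0,0],[19.5,14,0,0],[19.5,19,0,0],[19.5,20,0,0],[19.5,20,0,0]]' >/dev/null
python3 -c "from h import *;st(3)"
python3 -m inch '[[0,0.5,0,0],[0,1.2,0,0],[0,1.2,0,0],[0,1.2,0,0]]' >/dev/null
python3 -c "from h import *;st(3)"
```

```text
0 [[np.float64(1.9),np.float64(-0.1),0,0],[np.float64(3.8),np.float64(-0.3),0,0],[np.float64(5.7),np.float64(-0.7),0,0],[np.float64(7.5),np.float64(-1.3),0,0],[np.float64(9.3),np.float64(-2.1),0,0],[np.float64(11.0),np.float64(-2.9),0,0],[np.float64(12.6),np.float64(-4.0),0,0],[np.float64(14.1),np.float64(-5.1),0,0]]
40 [[np.float64(1.4),np.float64(-1.3),0,0],[np.float64(2.7),np.float64(-2.7),0,0],[np.float64(3.9),np.float64(-4.2),0,0],[np.float64(4.9),np.float64(-5.9),0,0],[np.float64(5.8),np.float64(-7.6),0,0],[np.float64(6.5),np.float64(-9.3),0,0],[np.float64(7.1),np.float64(-11.2),0,0],[np.float64(7.5),np.float64(-13.0),0,0]]
80 [[np.float64(0.3),np.float64(-1.9),0,0],[np.float64(0.3),np.float64(-3.8),0,0],[np.float64(0.3),np.float64(-5.7),0,0],[np.float64(0.0),np.float64(-7.6),0,0],[np.float64(-0.4),np.float64(-9.5),0,0],[np.float64(-1.0),np.float64(-11.3),0,0],[np.float64(-1.7),np.float64(-13.1),0,0],[np.float64(-2.6),np.float64(-14.8),0,0]]
120 [[np.float64(-1.0),np.float64(-1.6),0,0],[np.float64(-2.2),np.float64(-3.1),0,0],[np.float64(-3.5),np.float64(-4.6),0,0],[np.float64(-
[... 1295 characters left out ...]
np.float64(7.2),0,0],[np.float64(3.6),np.float64(8.8),0,0],[np.float64(4.8),np.float64(10.3),0,0],[np.float64(6.1),np.float64(11.7),0,0],[np.float64(7.5),np.float64(13.0),0,0]]
320 [[np.float64(1.5),np.float64(1.2),0,0],[np.float64(3.1),np.float64(2.2),0,0],[np.float64(4.8),np.float64(3.1),0,0],[np.float64(6.6),np.float64(3.8),0,0],[np.float64(8.4),np.float64(4.4),0,0],[np.float64(10.3),np.float64(4.8),0,0],[np.float64(12.2),np.float64(5.1),0,0],[np.float64(14.1),np.float64(5.1),0,0]]
tip holder mm [ 24.94  -1.21 -10.  ] F [ 0.06  0.34 -1.31] Ft [0.03 0.18] rot [3.142 0.    0.582] t 14.63
tip holder mm [25.9  -1.02 -9.98] F [-0.66  0.09 -1.45] Ft [-0.55  0.09] rot [3.142 0.    0.583] t 15.07
```

```bash
python3 -m inch '[[0,0.8,0,0],[0,1.8,0,0],[0,1.8,0,0],[0,1.8,0,0],[0,1.8,0,0]]' >/dev/null
python3 -c "from h import *;st(4)"
```

```text
tip holder mm [ 27.67  -1.1  -10.1 ] F [-4.12  0.07 -2.18] Ft [-3.74  0.09] rot [-3.141  0.     0.583] t 15.63
```

```bash
python3 -m inch '[[1.9,-0.1,0,0],[3.8,-0.3,0,0],[5.7,-0.7,0,0],[7.5,-1.3,0,0],[9.3,-2.1,0,0],[11,-2.9,0,0],[12.6,-4,0,0],[14.1,-5.1,0,0]]' >/dev/null
python3 -c "from h import *;st(3)"
```

```text
tip holder mm [ 22.7   13.31 -10.  ] F [-2.01 -2.98 -0.16] Ft [-1.9  -3.15] rot [ 3.141 -0.     0.583] t 16.4
```

```bash
python3 -m inch '[[1.4,-1.3,0,0],[2.7,-2.7,0,0],[3.9,-4.2,0,0],[4.9,-5.9,0,0],[5.8,-7.6,0,0],[6.5,-9.3,0,0],[7.1,-11.2,0,0],[7.5,-13,0,0]]' >/dev/null
python3 -c "from h import *;st(3)"
```

```text
tip holder mm [ 9.71 20.81 -9.92] F [ 1.59 -4.07 -0.56] Ft [ 1.83 -3.55] rot [ 3.141 -0.     0.583] t 17.17
```

```bash
python3 -m inch '[[0.3,-1.9,0,0],[0.3,-3.8,0,0],[0.3,-5.7,0,0],[0,-7.6,0,0],[-0.4,-9.5,0,0],[-1,-11.3,0,0],[-1.7,-13.1,0,0],[-2.6,-14.8,0,0]]' >/dev/null
python3 -c "from h import *;st(3)"
```

```text
tip holder mm [-5.12 18.17 -9.83] F [ 3.95 -1.44 -0.68] Ft [ 4.07 -1.58] rot [ 3.141e+00 -1.000e-03  5.830e-01] t 17.93
```

```bash
python3 -m inch '[[-1,-1.6,0,0],[-2.2,-3.1,0,0],[-3.5,-4.6,0,0],[-4.9,-5.9,0,0],[-6.4,-7,0,0],[-8.1,-8.1,0,0],[-9.8,-8.9,0,0],[-11.5,-9.7,0,0]]' >/dev/null
python3 -c "from h import *;st(3)"
```

```text
tip holder mm [-14.76   6.53  -9.83] F [ 3.86  1.09 -0.35] Ft [4.27 1.04] rot [ 3.141e+00 -1.000e-03  5.830e-01] t 18.7
```

```bash
python3 -m inch '[[-1.8,-0.6,0,0],[-3.7,-1,0,0],[-5.6,-1.2,0,0],[-7.5,-1.3,0,0],[-9.4,-1.2,0,0],[-11.3,-1,0,0],[-13.2,-0.6,0,0],[-15,0,0,0]]' >/dev/null
python3 -c "from h import *;st(3)"
```

```text
tip holder mm [-14.63  -8.57  -9.88] F [ 3.29  3.58 -1.02] Ft [2.87 3.24] rot [ 3.141 -0.     0.583] t 19.47
```

```bash
python3 -m inch '[[-1.8,0.7,0,0],[-3.5,1.6,0,0],[-3.5,1.6,0,0],[-5.1,2.7,0,0],[-6.6,3.8,0,0],[-8,5.1,0,0],[-9.3,6.5,0,0],[-11.5,9.7,0,0]]' >/dev/null
python3 -c "from h import *;st(3)"
```

```text
tip holder mm [ -4.65 -20.21  -9.95] F [ 0.72  3.37 -0.26] Ft [1.16 4.06] rot [ 3.141 -0.     0.582] t 20.23
```

```bash
python3 -m inch '[[-0.9,1.7,0,0],[-1.6,3.5,0,0],[-2.2,5.3,0,0],[-2.6,7.2,0,0],[-2.9,9.1,0,0],[-2.9,11,0,0],[-2.9,12.9,0,0],[-2.6,14.8,0,0]]' >/dev/null
python3 -c "from h import *;st(3)"
```

```text
tip holder mm [  9.81 -22.59 -10.06] F [-2.03  4.49 -0.43] Ft [-2.05  3.93] rot [-3.141  0.     0.583] t 21.0
```

```bash
python3 -m inch '[[0.4,1.9,0,0],[1,3.7,0,0],[1.7,5.5,0,0],[2.6,7.2,0,0],[3.6,8.8,0,0],[4.8,10.3,0,0],[6.1,11.7,0,0],[7.5,13,0,0]]' >/dev/null
python3 -c "from h import *;st(3)"
```

```text
tip holder mm [ 22.6  -15.32 -10.25] F [-4.21  1.77 -0.06] Ft [-4.24  2.07] rot [-3.141e+00  1.000e-03  5.830e-01] t 21.77
```

```bash
python3 -m inch '[[1.5,1.2,0,0],[3.1,2.2,0,0],[4.8,3.1,0,0],[6.6,3.8,0,0],[8.4,4.4,0,0],[10.3,4.8,0,0],[12.2,5.1,0,0],[14.1,5.1,0,0]]' >/dev/null
python3 -m inch '[[0,0.2,0,0],[0,0.2,0,0],[0,0.2,0,0],[0,0.2,0,0],[0,0.2,0,0]]' >/dev/null
python3 -c "from h import *;st(3)"
```

```text
tip holder mm [ 27.97  -1.1  -10.07] F [-4.48 -0.6  -2.04] Ft [-4.4  -0.52] rot [-3.142  0.     0.583] t 22.95
```

```bash
python3 -m inch '[[0,-10,0,0],[0,-21.5,0,0],[0,-21.5,-20,0],[0,-21.5,-45,0],[0,-21.5,-75,0],[0,-21.5,-75,0],[0,-21.5,-75,0],[0,-21.5,-75,0]]'
python3 -c "
from h import *;st(2);print(shift([.5073,-.131,.18]),shift([.5073,-.131,.0756]))"
```

```text
time_s: 23.62
tcp_pos: [0.5672, 0.1434, 0.1801]
tool_rot: [3.141, 0.0, 0.583]
contact_force: [0.1, 0.1, -1.8]
gripper_width: 0.0242
grip_force: 29.8
tip holder mm [ 5.99 -1.44 64.04] F [ 0.13  0.07 -1.43] Ft [0.29 0.01] rot [-3.141e+00  1.000e-03  5.830e-01] t 23.67
[-2.009e+02  1.960e+02 -2.000e-01] [-200.8  196.   104.2]
```

```bash
python3 -m inch '[[-20,20,-15,0.1],[-48,47,-15,0.2],[-76,74,-15,0.3],[-104,101,-15,0.4],[-132,128,-15,0.5],[-160,156,-15,0.6],[-186,182,-10,0.7],[-200.9,196,0,0.786]]'
python3 -m inch '[[0,0,0,0],[0,0,0,0],[0,0,0,0],[0,0,0,0],[0,0,0,0]]'
python3 - <<'E'
from h import *
o=get_obs();print(o["tcp_pos"],o["tool_rot"],shift([.5073,-.131,.0556]))
cv2.imwrite("pics/w4.png",cv2.cvtColor(grab_frame("wrist"),cv2.COLOR_RGB2BGR)[100:400,160:480])
cv2.imwrite("pics/w4.png",cv2.resize(cv2.imread("pics/w4.png"),None,fx=1.8,fy=1.8))
for p in([.5073,-.131,.04],[*o["tcp_pos"][:2],o["tcp_pos"][2]-.0096]):print(proj("wrist",np.array(p)))
E
```

```text
time_s: 24.33
tcp_pos: [0.5071, -0.1343, 0.1802]
tool_rot: [3.141, -0.0, -0.21]
contact_force: [-0.3, 0.4, -2.3]
gripper_width: 0.0238
grip_force: 29.8
time_s: 24.75
tcp_pos: [0.5081, -0.1303, 0.1806]
tool_rot: [3.142, -0.0, -0.201]
contact_force: [-0.2, 0.9, -1.8]
gripper_width: 0.0236
grip_force: 29.8
[ 0.50811857 -0.13025094  0.18064541] [ 3.14151443e+00 -5.50813330e-05 -2.01023773e-01] [ -0.7   0.9 125. ]
[319.86540326 190.10425936]
[318.17103647 245.0402763 ]
```

View pics/w4.png

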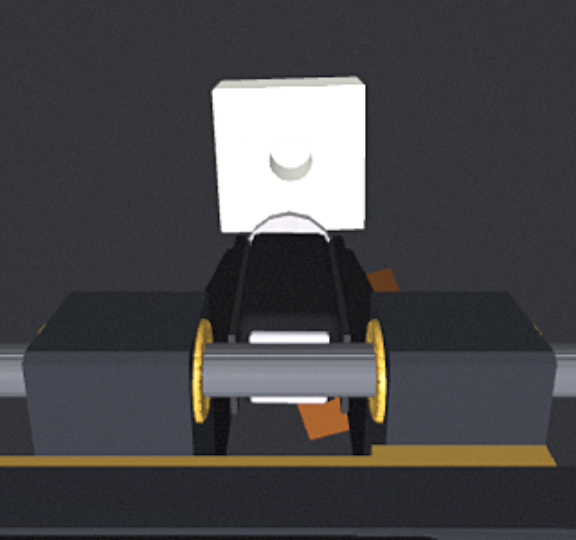

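The tool hangs upright between the fingers, with its collar at column 288 against the socket at about (291,158), so it is lined up. Lowering.

```bash
python3 -m inch '[[-0.7,0.9,30,0],[-0.7,0.9,65,0],[-0.7,0.9,95,0],[-0.7,0.9,103,0],[-0.7,0.9,103,0],[-0.7,0.9,103,0]]' >/dev/null
python3 -c "from h import *;st(3);print(shift([.5073,-.131,.0556]))"
```

```text
tip holder mm [ 203.26 -202.37  -36.32] F [ 0.07 -0.25 -1.49] Ft [-0.26  0.2 ] rot [ 3.141e+00 -3.000e-03 -2.030e-01] t 25.4
[-0.9 -1.  23.7]
```

```bash
python3 -m inch '[[0,0,5,0],[0,0,10,0],[0,0,15,0],[0,0,19,0],[0,0,20,0],[0,0,20,0],[0,0,20,0]]' >/dev/null
python3 -c "from h import *;st(4);print(shift([.5073,-.131,.0556]))"
```

```text
tip holder mm [ 202.71 -203.02  -57.82] F [-0.32 -0.29 -1.15] Ft [-0.19  0.1 ] rot [ 3.141 -0.    -0.203] t 26.13
[-0.  -1.   2.2]
```

```bash
python3 -m inch '[[0,-1,0,0],[0,-1,1,0],[0,-1,2,0],[0,-1,2.2,0],[0,-1,2.2,0],[0,-1,2.2,0],[0,-1,2.2,0]]' >/dev/null
python3 -c "from h import *;st(4);print(shift([.5073,-.131,.0556]))"
```

```text
tip holder mm [ 201.96 -202.3   -60.02] F [-1.98  0.38  4.14] Ft [-1.69  0.24] rot [ 3.142 -0.    -0.203] t 26.87
[ 0.  0. -0.]
```

```bash
python3 -m inch '[[0,0,0,0],[0,0,0,0],[0,0,0,0],[0,0,0,0],[0,0,0,0],[0,0,0,0],[0,0,0,0],[0,0,0,0]]' 1
python3 -m inch '[[0,0,0,0],[0,0,0,0],[0,0,0,0],[0,0,0,0],[0,0,0,0],[0,0,0,0]]'
python3 -m inch '[[0,0,-20,0],[0,0,-45,0],[0,0,-75,0],[0,0,-110,0],[-25,0,-140,0],[-50,0,-160,0],[-50,0,-160,0],[-50,0,-160,0]]'
python3 -m inch '[[0,0,0,0],[0,0,0,0],[0,0,0,0],[0,0,0,0]]' >/dev/null
python3 - <<'E'
from h import *
cv2.imwrite("pics/w5.png",cv2.resize(cv2.cvtColor(grab_frame("wrist"),cv2.COLOR_RGB2BGR)[60:230,210:430],None,fx=3.4,fy=3.4))
o=get_obs();print(o["tcp_pos"],o["contact_force"])
for p in([.5073,-.131,.04],[.5073,-.131,.109]):print((proj("wrist",np.array(p))-[210,60])*3.4)
E
```

```text
time_s: 27.53
tcp_pos: [0.5072, -0.131, 0.0554]
tool_rot: [3.141, -0.0, -0.203]
contact_force: [-0.5, 0.3, 0.5]
gripper_width: 0.0719
grip_force: 0.0
time_s: 28.03
tcp_pos: [0.5072, -0.131, 0.0554]
tool_rot: [3.142, -0.0, -0.203]
contact_force: [0.2, -0.1, 0.3]
gripper_width: 0.0949
grip_force: 0.0
time_s: 28.7
tcp_pos: [0.4581, -0.1209, 0.2166]
tool_rot: [3.141, -0.003, -0.203]
contact_force: [0.6, 0.2, -0.9]
gripper_width: 0.095
grip_force: 0.0
[ 0.45842937 -0.12091501  0.2146254 ] [0.23644085 0.80261572 0.26419163]
[370.9511353 252.1497899]
[370.00904199 277.76163586]
```

View pics/w5.png

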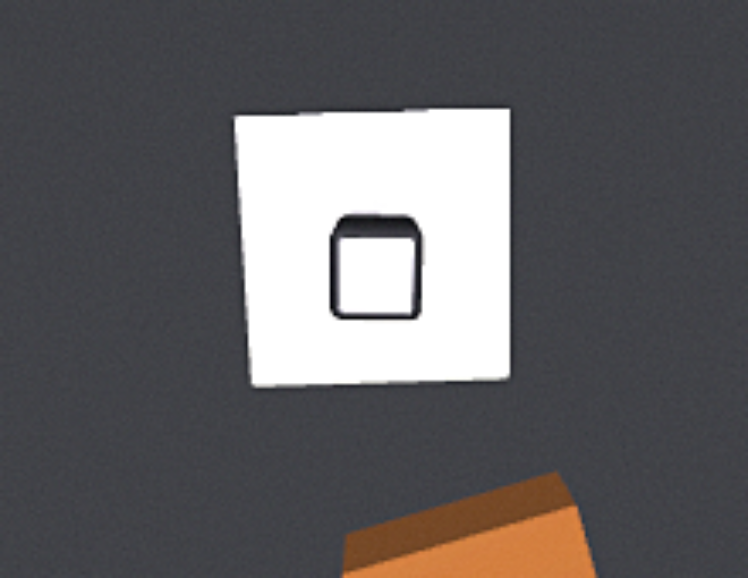

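The tool stands upright at home: its cap at (375,276) is within about 1 mm of where the stand's centre puts it, and the fingers are clear. Handing in.

```bash
python3 -c "
from bench import *
print(ticket.sign_off(),get_obs()['time_s'])"
```

```text
the job is handed in; nothing more can be done
the job is handed in; nothing more can be done
```

The blade went once counter-clockwise round the sleeve's inner edge, screw to screw, reading about 3.5–5 N at each of the ten stops (not logged in between); the tool is back upright in its stand and released, with the job handed in at about 29 s and no verdict shown.

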